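# Wind a spring reel to the index post and lock its pawl

### The arm

A 6-joint arm with a two-finger parallel gripper is mounted at the origin on the work surface. World frame = base frame: x ahead of the robot, y to its left, z up, the work surface at z = 0. Lengths are in mm, angles in rad, forces in N, time in s.
With the tool pointing down it reaches from about 350 to 775 mm from the base axis. Payload 7.3 kg.
Tool frame: the origin (TCP) lies between the finger pads; the fingertips stand 22 mm ahead of it and the grasp point (between the pads) lies 3 mm ahead of it (nose_length is the distance from the TCP to the fingertips, in mm); z points along the fingers, y is the direction in which the jaws open and shut (so a half turn about z gives the same grasp; the last joint's range is limited). The gripper opens to 92 mm and grips with 3 to 60 N. Pads are 19 mm wide; open, the fingers measure 130 mm over their backs; the gripper's body (75 mm by 190 mm) begins 47 mm behind the grasp point.
Start: joints at [-1.435, 0.342, 1.524, -0, 1.275, -0.146], TCP at [146.017, -504.303, 248.741] pointing down, gripper open.
Joint ranges: [-2.53, 2.53], [-0.77, 2.02], [0.04, 2.7], [-1, 4.14], [0.28, 2.66], [-3.11, 3.11]. Speed limits (rad/s): [2.57, 2.57, 3.14, 3.14, 3.14, 3.14].

### API

Orientations are given as [roll, pitch, yaw] about the fixed x, y, z axes, in that order (R = Rz(yaw) Ry(pitch) Rx(roll)).
In Python, from plant import get_obs, capture, close_job, nose_length gives the robot as it stands.
- The arm moves only by the tool step_arm, never from a script. Its argument "increments" is text: rows parted by semicolons, each of 7 numbers parted by spaces: the turn, a rotation vector about the tool's x, y, z in rad, then the shift along the tool's x, y, z in mm, then the opening, from -1 (shut) to 1 (fully open). A call has 1 to 20 rows; each row is the pose to reach, as a shift and turn from the pose commanded when the call began, along the tool's axes at that moment; what a row does not reach only later rows make up. A row lasts 1/8 s, in which the tool goes at most 62.5 mm and 10.7 degrees, less where a joint would pass 70% of its speed; a pose out of reach is approached as far as the arm can. A call with a gripper value outside its range is refused whole. The fingers move at their own pace and stop on an object; the grip force is fixed at half the most. Time passes only in rows, so rows that repeat a pose let the fingers close. It gives the time, the measured TCP pose, the force and the opening at its end, in the units of the state.
- get_obs(): the state, without advancing time (a new reading comes with each control period).
- capture(name): name is "scene" or "side" or "wrist"; returns a dict with "frame" (400x640x3 uint8, red, green, blue), "K" (3x3 intrinsics, pixels), "extrinsics" (4x4, takes a point from world to camera coordinates); the wrist camera has in their place "tool_from_camera" (4x4, takes a point from camera to tool coordinates, whose origin is the TCP and whose axes are the flange's). Camera axes: x right, y down, z forward; pixel columns grow to the right and rows downward; lengths in mm; the calibration is good to about 2 mm. A picture is of the moment at which its call begins: read the wrist's pose just before it. There is no depth.
- close_job(): hands the job in, once; it reports no verdict.
The state is a dict: "time": time; "joint_positions": joint angles; "dq": joint speeds; "tau": joint torques, N m; "tool_pos": TCP position; "tcp_rot": TCP orientation; "contact_force": force on the tool from outside, world axes, zero at the start; "moment": the same for the moment, N m; "grip_width": finger opening in mm.
Only numpy, scipy, OpenCV 4.12 (cv2) and the standard library are available. Lean on these libraries where they do the work, as an engineer would, in place of code of your own. Each camera call takes 0.05 s, during which the arm holds its last target.

### The job

Wind the spring reel clockwise by its knob until its pointer stands at the tall index post and the pawl is caught in that tooth; do not wind past it, and ease the wheel back onto the pawl each time before you let go, never letting it snap back or forcing it against the pawl. Then, with the knob released, slide the keeper fully home behind the pawl and let go. Leave the bottle, the jar and the wrench alone.

Things in the scene. Friction and masses are not known exactly. Their poses are not given: they have to be found in the camera images.
- reel: Spring reel bolted to the table: dark steel plate 180 x 186 x 12 mm, grey drum and a ratchet wheel on it. Origin on the wheel's axis at table height, z up. In this frame (mm) the pawl's pivot is at (-42, 62), its tip at about (0, 48), and the keeper slides along -x at y = 74.
- wheel: Steel ratchet wheel, vertical axis, 104 mm over its 12 worn saw teeth (unevenly 24 to 39 degrees apart, mean 30), 38 to 48 mm above the table, one piece with the knob. Origin on the axis at table height; x along the pointer and the knob's bar. A spring turns it back counter-clockwise with 0.15 N m at the lowest tooth, 0.026 more per tooth. It starts on the pawl, 2 to 4 teeth short of the post.
- knob_grip (a point): Point on the wheel's axis at which to grip the knob, 84 mm above the table. The knob is an upright black bar 50 mm long (along the wheel's x), 12 mm thick, from 55 to 99 mm above the table; the space beside it is free down to 58 mm.
- pointer_tip (a point): Tip of the dark raised pointer on top of the wheel, 48 mm from the axis, 52 mm above the table.
- index_top (a point): Top of the index post, a steel pin 10 mm thick with a pointed top, 62 mm above the table, 66 mm from the wheel's axis, in one of three holes 30 degrees apart; the other holes have flat plugs (20 mm above the table). At the right tooth the pointer rests aimed at it within 6 degrees, the tips about 18 mm apart in plan (30 mm or more one tooth off).
- pawl: Sprung steel lever beside the wheel, 45 mm long, 37 to 49 mm above the table; origin on its pivot. A tooth is caught about 2 degrees beyond its rest; turned back, the torque leaves the hand as the pawl takes the load, and the knob can be gripped anew. It bears 22 N: a snap back of a few degrees, or 0.4 N m counter-clockwise from the hand (also by a tight grip askew to the bar), overloads it.
- pawl_tip (a point): Upper end of the pawl's tip pin (5 mm thick), 49 mm above the table. It is about 48 mm from the wheel's axis when down in a tooth, 53 mm on a crest.
- keeper (a joint): Travel of the keeper in m: 0 to 0.006 at the start (open), 0.030 fully home (end stop). It slides along the reel's -x with about 1.5 N of friction and stays where it is left. Home, its bar stands behind the pawl, which then cannot lift out, so the wheel can no longer be wound.
- keeper_top (a point): Top of the keeper's upright steel pin, 12 mm thick, from 49 to 89 mm above the table: push or pinch the pin to slide the keeper. It is at (55, 74) mm in the reel's frame at travel 0.
- sauce_bottle: Yellow squeeze bottle with a red cap, 60 mm wide, 160 mm tall, standing on the table: leave it alone. Origin under its centre.
- jar: Green glass jar with a steel lid, 84 mm wide, 110 mm tall: leave it alone. Origin under its centre.
- wrench: Steel wrench 170 mm long lying on the table: leave it alone.

How it is judged (in metres and radians):
On the way:
1. the pointer stands at the index post, the pawl is caught and carries the spring with the fingers off the wheel, and the keeper is still open (horizontal distance between pointer_tip and index_top below 0.024 m and horizontal distance between pawl_tip and wheel below 0.0505 m and contact force between pawl and wheel above 3 N and contact force between the fingers and wheel below 0.1 N and value of joint keeper below 0.012 m), for 0.2 s.
At the end, for the whole second after the job is handed in: Pointer tip within 24 mm in plan of the index post's axis (the right tooth); pawl tip down in the tooth (within 50.5 mm of the wheel's axis) and bearing the spring (over 3 N), the fingers off the wheel and the wheel at rest; keeper home (travel over 27 of 30 mm) (horizontal distance between pointer_tip and index_top below 0.024 m and horizontal distance between pawl_tip and wheel below 0.0505 m and contact force between pawl and wheel above 3 N and contact force between the fingers and wheel below 0.1 N and value of joint keeper above 0.027 m and angular speed of wheel below 0.1 rad/s); the robot touches nothing.
It fails at once if the pawl tooth is overloaded: more than 22 N between the pawl and the wheel (wheel let snap back, or forced against the pawl) (contact force between pawl and wheel above 22 N).
It fails at once if the bottle, the jar or the wrench is moved by more than 30 mm (distance of any of sauce_bottle, jar, wrench from where it was at the start of the episode above 0.03 m).
It also fails if it takes over 67 s, if anything falls off the work surface, if the arm or the gripper's body presses on something with over 40 N, if the wrist force passes 120 N, or if a joint passes its speed limit or range.

## Working session

There is one attempt and no reset: what is moved stays moved. The work goes in short steps, Python scripts to look and compute and a tool call to move; the robot and the scene stay as the last step left them, time stands still between calls to the robot, and variables do not carry over. Pictures are saved under pics/ and viewed, and the job is handed in when it is done.

Besides the shell and the picture viewer there is one more tool, called after "Call:" in YAML: its name, and indented under it one key for each argument. step_arm: Moves the arm, as the interface text tells. Its arguments: {"type":"object","properties":{"increments":{"type":"string"}},"required":["increments"]}

```bash
mkdir -p pics; ls; python3 - <<'E'
from plant import *
import cv2,numpy as np
o=get_obs();print({k:np.round(v,3) for k,v in o.items()})
print(nose_length if not callable(nose_length) else nose_length())
for n in ["scene","side","wrist"]:
    c=capture(n);cv2.imwrite(f"pics/{n}0.png",c["frame"][:,:,::-1]);print(n,c["K"].round(1).tolist(),c.get("extrinsics",c.get("tool_from_camera")).round(3).tolist())
E
```

```text
pics
{'time': np.float64(0.0), 'joint_positions': array([-1.435,  0.343,  1.525,  0.   ,  1.275, -0.146]), 'dq': array([ 0.001, -0.002, -0.   ,  0.001, -0.001,  0.001]), 'tau': array([ 2.0000e-03, -4.3124e+01, -2.4422e+01,  7.2000e-02,  5.6000e-02,
       -0.0000e+00]), 'tool_pos': array([ 145.969, -503.906,  248.047]), 'tcp_rot': array([-3.14 , -0.   ,  0.282]), 'contact_force': array([-0.564,  0.489, -0.172]), 'moment': array([ 0.019,  0.035, -0.068]), 'grip_width': np.float64(91.782)}
22.0
scene [[365.2, 0.0, 322.1], [0.0, 365.2, 202.0], [0.0, 0.0, 1.0]] [[-0.336, 0.942, -0.009, 240.248], [0.675, 0.234, -0.699, -363.654], [-0.657, -0.241, -0.715, 1419.876], [0.0, 0.0, 0.0, 1.0]]
side [[493.9, 0.0, 318.5], [0.0, 493.9, 201.9], [0.0, 0.0, 1.0]] [[-0.719, -0.695, 0.015, 429.64], [-0.467, 0.467, -0.751, 362.517], [0.515, -0.547, -0.66, 931.08], [0.0, 0.0, 0.0, 1.0]]
wrist [[318.2, 0.0, 322.9], [0.0, 318.2, 207.3], [0.0, 0.0, 1.0]] [[-0.0, -0.95, -0.313, 85.316], [1.0, -0.0, 0.001, -0.076], [-0.001, -0.313, 0.95, -137.026], [0.0, 0.0, 0.0, 1.0]]
```

View pics/scene0.png

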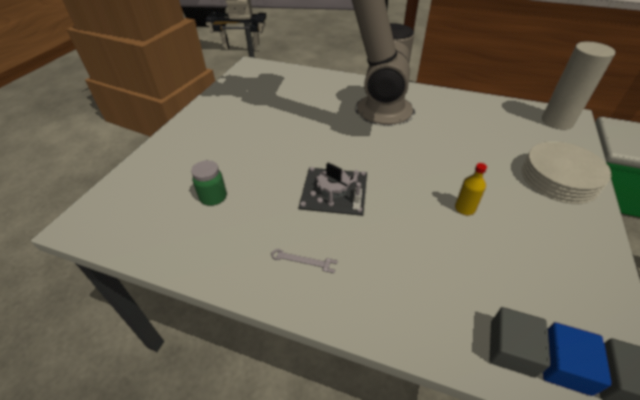

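View pics/side0.png

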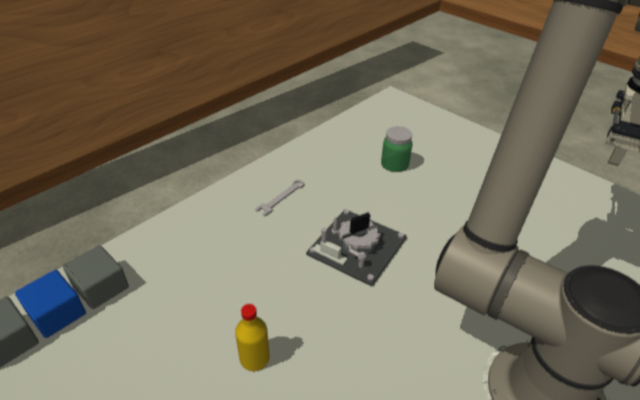

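View pics/wrist0.png

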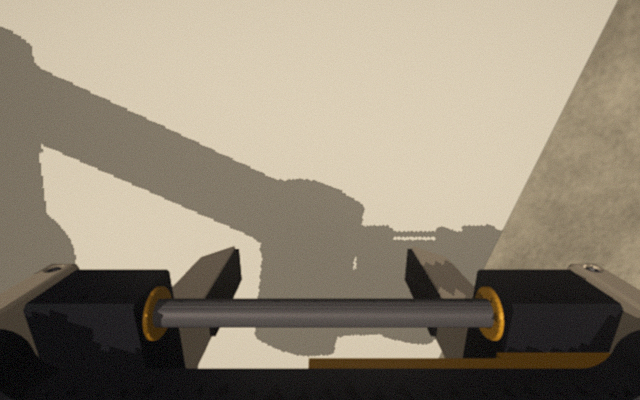

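The scene view shows the reel near (334,190), the side view near (357,245); the jar, wrench and bottle are well apart. Next I locate it roughly.

```bash
cat > h.py <<'E'
from plant import *
import cv2,numpy as np
from scipy.spatial.transform import Rotation as R
def cam(n):
    o=get_obs();c=capture(n)
    if n=="wrist":
        T=np.eye(4);T[:3,:3]=R.from_euler('xyz',o["tcp_rot"]).as_matrix();T[:3,3]=o["tool_pos"]
        W=T@c["tool_from_camera"]; E=np.linalg.inv(W)
    else: E=c["extrinsics"]
    return c["frame"][:,:,::-1].copy(),c["K"],E,o
def ray(K,E,p,z):
    W=np.linalg.inv(E);d=W[:3,:3]@np.linalg.inv(K)@np.array([p[0],p[1],1.]);o=W[:3,3]
    return o+d*(z-o[2])/d[2]
def proj(K,E,P):
    q=E[:3,:3]@np.asarray(P,float)+E[:3,3];q=K@q;return q[:2]/q[2]
def rel(o,P):
    """point P (world) in tool coordinates"""
    return R.from_euler('xyz',o["tcp_rot"]).as_matrix().T@(np.asarray(P,float)-o["tool_pos"])
E
python3 - <<'E'
from h import *
for n,pts in [("scene",[(334,173,84),(307,168,12),(368,173,12),(364,213,12),(300,208,12),(210,200,0),(468,210,0),(304,261,0)]),("side",[(359,224,84),(308,251,12),(341,207,12),(406,238,12),(374,283,12),(397,165,0),(254,362,0),(280,197,0)])]:
    f,K,E,o=cam(n)
    for p in pts: print(n,p,ray(K,E,p[:2],p[2]).round(1))
    x,y=(270,130) if n=="scene" else (290,180)
    cv2.imwrite(f"pics/{n}z.png",cv2.resize(f[y:y+120,x:x+130],None,fx=5,fy=5,interpolation=cv2.INTER_CUBIC))
E
```

```text
scene (334, 173, 84) [516.6 -34.3  84. ]
scene (307, 168, 12) [ 443.  -147.7   12. ]
scene (368, 173, 12) [403.4  40.7  12. ]
scene (364, 213, 12) [571.3  73.   12. ]
scene (300, 208, 12) [ 612.  -103.1   12. ]
scene (210, 200, 0) [ 658.6 -371.1    0. ]
scene (468, 210, 0) [452.2 347.1   0. ]
scene (304, 261, 0) [769.3 -29.1   0. ]
side (359, 224, 84) [499.  -32.4  84. ]
side (308, 251, 12) [570.3  64.3  12. ]
side (341, 207, 12) [ 620.  -108.8   12. ]
side (406, 238, 12) [ 429.5 -137.1   12. ]
side (374, 283, 12) [395.8  29.1  12. ]
side (397, 165, 0) [ 635.9 -375.1    0. ]
side (254, 362, 0) [443.6 341.9   0. ]
side (280, 197, 0) [773.8 -31.8   0. ]
```

View pics/scenez.png

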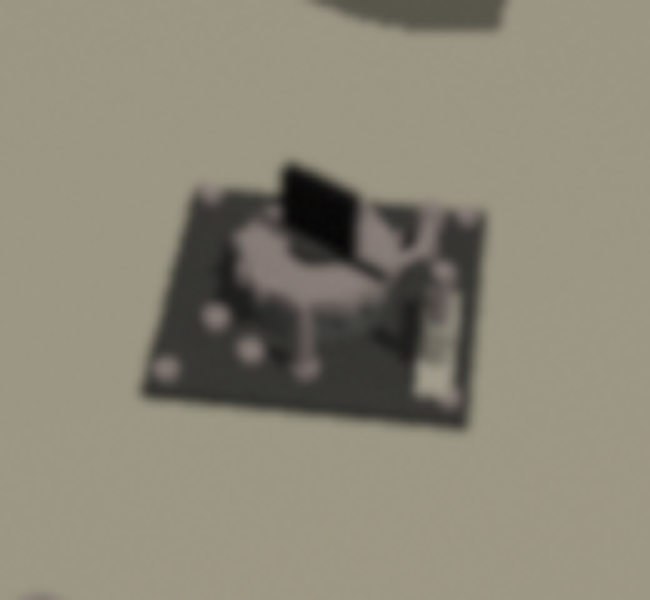

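View pics/sidez.png

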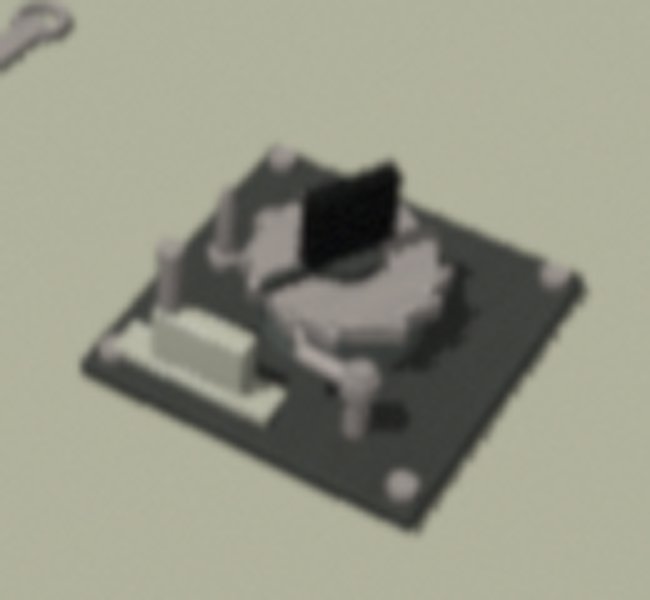

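Call:
step_arm:
  increments: "0 0 -0.1 46 -33 3 1; 0 0 -0.2 93 -67 6 1; 0 0 -0.3 140 -101 8 1; 0 0 -0.4 186 -134 11 1; 0 0 -0.5 233 -168 14 1; 0 0 -0.6 279 -201 17 1; 0 0 -0.7 326 -235 20 1; 0 0 -0.8 372 -268 22 1; 0 0 -0.86 419 -302 25 1; 0 0 -0.92 465 -335 28 1; 0 0 -0.92 465 -335 28 1; 0 0 -0.92 465 -335 28 1"

```text
time: 1.75
tool_pos: [499.2, -53.2, 220.4]
tcp_rot: [-3.141, 0.001, 1.202]
contact_force: [-0.2, -0.3, -0.4]
grip_width: 91.8
```

```bash
python3 - <<'E'
from h import *
f,K,E,o=cam("wrist");print(o["time"],o["tool_pos"],o["tcp_rot"],o["joint_positions"],o["contact_force"],o["moment"])
cv2.imwrite("pics/w1.png",f);cv2.imwrite("pics/w1z.png",cv2.resize(f[0:270,160:500],None,fx=2.2,fy=2.2,interpolation=cv2.INTER_CUBIC))
E
```

```text
1.75 [499.17693111 -53.20387884 220.44228985] [-3.14086318e+00  5.78884953e-04  1.20234699e+00] [-2.58670328e-01  3.26162704e-01  1.63032466e+00 -5.34593962e-04
  1.18589384e+00  1.09980141e-01] [-0.23102377 -0.31271142 -0.36886341] [ 0.03681997 -0.10479147  0.0011575 ]
```

View pics/w1z.png

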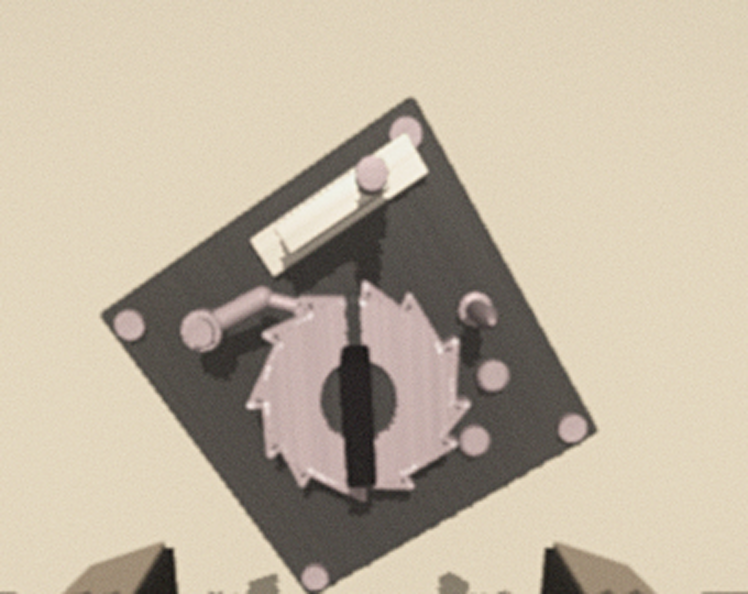

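The wrist view shows the reel cleanly: knob bar top at zoom (358,417), pointer going up to (350,297), post base (465,308) with top near (487,314), pawl pivot (201,330), keeper pin top (372,172). Next I measure.

```bash
cat > meas.py <<'E'
from h import *
def bar(f,K,E,guess):
    """world centre and direction of black knob top at z=99"""
    g=f.max(axis=2); m=(g<45).astype(np.uint8)
    n,l,s,c=cv2.connectedComponentsWithStats(m)
    u=proj(K,E,guess)
    best=min([i for i in range(1,n) if s[i,4]>150],key=lambda i:np.hypot(*(c[i]-u)))
    ys,xs=np.nonzero(l==best)
    r=cv2.minAreaRect(np.stack([xs,ys],1).astype(np.float32))
    return cv2.boxPoints(r),s[best]
E
python3 - <<'E'
from meas import *
f,K,E,o=cam("wrist")
z=lambda x,y:(x/2.2+160,y/2.2)
P=lambda x,y,h:ray(K,E,z(x,y),h)
cs=[P(*p,12) for p in [(412,98),(104,316),(312,594),(595,431)]]
for c in cs: print(c.round(1))
cs=np.array(cs);print("mean",cs.mean(0), "sides",[np.linalg.norm(cs[i]-cs[i-1]).round(1) for i in range(4)])
print("yaw",[np.degrees(np.arctan2(*(d)[1::-1])).round(2) for d in (cs[0]-cs[1],cs[3]-cs[2])],[np.degrees(np.arctan2(*(d)[1::-1])).round(2) for d in (cs[1]-cs[2],cs[0]-cs[3])])
b,s=bar(f,K,E,(507,-33,84));print(b,s)
for q in b: print("bar",ray(K,E,q,99).round(1))
for nme,x,y,h in [("pointer",351,298,52),("postbase",466,308,12),("posttop",487,314,62),("keeper",372,173,89),("pivot",200,331,49),("plug1",493,376,20),("plug2",474,440,20),("pawltip",297,306,49)]:print(nme,P(x,y,h).round(1))
c=f[110:240,250:410];cv2.imwrite("pics/w1k.png",cv2.resize(c,None,fx=4.5,fy=4.5,interpolation=cv2.INTER_CUBIC))
E
```

```text
[571.5  67.2  12. ]
[398.9  31.3  12. ]
[ 435.3 -146.6   12. ]
[ 606.8 -111.8   12. ]
mean [503.11968614 -39.98065903  12.        ] sides [np.float64(182.5), np.float64(176.3), np.float64(181.6), np.float64(174.9)]
yaw [np.float64(11.73), np.float64(11.45)] [np.float64(101.58), np.float64(101.17)]
[[313.34198 157.30049]
 [326.44873 156.45491]
 [330.47357 218.84041]
 [317.36682 219.68599]] [314 157  16  63 648]
bar [507.3 -11.1  99. ]
bar [517.5 -14.3  99. ]
bar [501.4 -66.   99. ]
bar [490.5 -62.7  99. ]
pointer [516.2  -0.8  52. ]
postbase [564.7 -28.8  12. ]
posttop [567.1 -26.5  62. ]
keeper [540.8  40.4  89. ]
pivot [449.2   9.7  49. ]
plug1 [565.9 -63.5  20. ]
plug2 [547.  -91.2  20. ]
pawltip [493.    4.3  49. ]
```

View pics/w1k.png

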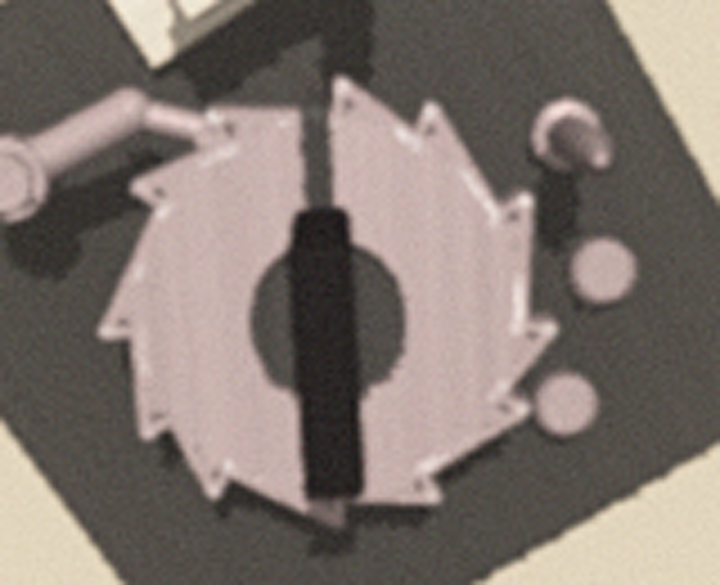

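```bash
python3 - <<'E'
from meas import *
from scipy.optimize import least_squares
f,K,E,o=cam("wrist")
z=lambda x,y:np.array((x/2.2+160,y/2.2))
zk=lambda x,y:np.array((x/4.5+250,y/4.5+110))
al=None
def model(p):
    x,y,yaw,a,dx,dy,dz,y0=p
    c,s=np.cos(yaw),np.sin(yaw);Rz=np.array([[c,-s],[s,c]])
    E2=E.copy();W=np.linalg.inv(E);W[:3,3]+=[dx,dy,dz];E2=np.linalg.inv(W)
    def q(u,v,h):
        w=Rz@np.array([u,v])+[x,y];return proj(K,E2,[*w,h])
    r=[]
    for (u,v),px in zip([(90,93),(-90,93),(-90,-93),(90,-93)],[(412,98),(104,316),(312,594),(595,431)]):
        r+=list(q(u,v+y0,12)-z(*px))
    r+=list(q(-42,62,49)-zk(8,178))
    for k,px,h in [(0,(600,158),60),(-1,(603,269),20),(-2,(568,404),20)]:
        t=a+k*np.pi/6; r+=list(q(66*np.cos(t),66*np.sin(t),h)-zk(*px))
    b=ray(K,E2,z(372,173),89)[:2]-[x,y];r.append(((Rz.T@b)[1]-74)*.8)
    r+=list(.5*(q(0,0,99)-np.array([321.9,187.])))
    r+=[dx/3,dy/3,dz/3]
    return np.array(r)
s=least_squares(model,[503,-40,.2,0,0,0,0,0],loss='soft_l1');p=s.x
print(p.round(3),np.degrees(p[2:4]).round(1));print(model(p).round(1))
W=np.linalg.inv(E);W[:3,3]+=p[4:7];E2=np.linalg.inv(W);A=p[:2]
pt=ray(K,E2,zk(316,112),52)[:2]-A;print("pointer r,ang",np.hypot(*pt),np.degrees(np.arctan2(pt[1],pt[0])))
a,b=ray(K,E2,zk(323,212),99),ray(K,E2,zk(334,494),99);print("bar",a,b,(a+b)/2,np.linalg.norm(a-b),np.degrees(np.arctan2(*(a-b)[1::-1])))
k=ray(K,E2,z(372,173),89)[:2]-A;yw=p[2];print("keeper in reel",np.array([[np.cos(yw),np.sin(yw)],[-np.sin(yw),np.cos(yw)]])@k)
g=f[150:225,300:345].max(2);print(g[[10,20,30,40,50,60],5:38])
E
```

```text
[ 5.0349e+02 -4.3013e+01  2.0100e-01 -8.0000e-03 -0.0000e+00 -0.0000e+00
  5.1980e+00  1.4710e+00] [11.5 -0.4]
[ 0.5 -0.4 -0.6 -0.2  0.2  0.8  1.8 -0.4  1.  -0.1 -1.  -0.3 -0.6  0.6
 -1.3 -0.2  0.1  0.6  2.5 -0.  -0.   1.7]
pointer r,ang 43.75635185481071 72.29070736669694
bar [513.42386179 -14.60832704  99.        ] [495.27091867 -67.1012347   99.        ] [504.34739023 -40.85478087  99.        ] 55.543088664317246 70.92374135717277
keeper in reel [53.45597868 74.13035338]
[[199 204 202 200 200 203 203 206 193 139  67  31  41  30  38  41  44  38
   37  35  31  40 100 172 201 210 203 202 200 204 206 205 200]
 [196 201 187 144  90  80  84  85  65  47  43  39  46  45  42  41  46  46
   44  43  48  44  48  67  78  85  84  85  82  79  75 114 164]
 [147  87  71  76  83  81  86  91  83  60  45  42  44  39  37  41  36  40
   40  44  42  40  43  48  65  82  80  84  78  88  81  82  82]
 [198 196 166 114  81  72  79  85  86  79  53  41  39  40  45  41  34  47
   36  40  39  43  39  41  56  70  82  81  78  77  85  82 118]
 [199 198 193 199 198 197 199 199 204 197 172 107  49  46  36  41  42  44
   46  47  43  43  43  38  85 163 197 200 199 203 202 202 202]
 [197 196 195 198 194 205 199 204 197 201 198 155  80  41  46  41  36  45
   38  39  40  43  41  33  45 105 169 195 204 202 198 201 199]]
```

```bash
python3 - <<'E'
from meas import *
f,K,E,o=cam("wrist");W=np.linalg.inv(E);W[2,3]+=5.2;E2=np.linalg.inv(W)
A=np.array([503.5,-43.])
for p in [(212,116),(136,188),(104,333),(150,437),(215,497),(340,520),(436,500),(528,408),(555,330),(530,196),(432,103),(338,80)]:
    v=ray(K,E2,(p[0]/4.5+250,p[1]/4.5+110),48)[:2]-A
    print(p,np.hypot(*v).round(1),np.degrees(np.arctan2(v[1],v[0])).round(1)%360)
print(rel(o,[503.5,-43,87]),o["time"])
E
```

```text
(212, 116) 49.2 99.3
(136, 188) 49.9 126.2
(104, 333) 51.0 165.3
(150, 437) 51.3 195.3
(215, 497) 52.6 218.4
(340, 520) 51.3 251.9
(436, 500) 52.6 277.5
(528, 408) 51.7 311.7
(555, 330) 51.5 333.1
(530, 196) 50.9 8.3
(432, 103) 50.3 42.4
(338, 80) 49.9 66.3
[1.21592520e+01 1.13264674e-01 1.33816644e+02] 1.9
```

Call:
step_arm:
  increments: "0 0 -0.045 6 0 30 0; 0 0 -0.045 12 0 60 0; 0 0 -0.045 12 0 80 0; 0 0 -0.045 12 0 80 0; 0 0 -0.045 12 0 80 0"

```text
time: 2.58
tool_pos: [504.2, -42.7, 141.6]
tcp_rot: [3.14, -0.0, 1.246]
contact_force: [0.7, -0.2, 0.4]
grip_width: 48.0
```

```bash
python3 - <<'E'
from h import *
f,K,E,o=cam("wrist");print(o["time"],o["tool_pos"],o["tcp_rot"],o["grip_width"])
cv2.imwrite("pics/w2.png",f)
E
```

```text
2.575 [504.24644909 -42.72038058 141.63902891] [ 3.14010399e+00 -1.42619344e-05  1.24569611e+00] 47.9838134884818
```

View pics/w2.png

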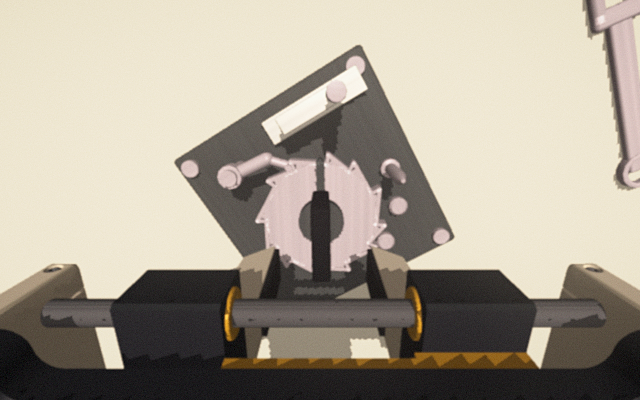

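The bar stands upright at columns 313–330, midway between the fingers (278 and 368). Checking its tilt closely.

```bash
python3 - <<'E'
from h import *
f,K,E,o=cam("wrist")
g=f.max(2).astype(float)
pts=[]
for r in range(190,284,4):
    row=g[r,300:345]; i=np.nonzero(row<58)[0]; i=i[(i>5)&(i<38)]
    print(r,300+i.min() if len(i) else None,300+i.max() if len(i) else None,end=' | ')
cv2.imwrite("pics/w2z.png",cv2.resize(f[140:290,230:420],None,fx=4,fy=4,interpolation=cv2.INTER_CUBIC))
E
```

```text
190 None None | 194 313 327 | 198 313 327 | 202 310 328 | 206 311 328 | 210 311 328 | 214 311 329 | 218 311 329 | 222 311 328 | 226 311 329 | 230 311 329 | 234 311 329 | 238 311 329 | 242 312 328 | 246 312 328 | 250 312 328 | 254 313 328 | 258 313 328 | 262 313 328 | 266 313 328 | 270 313 329 | 274 312 329 | 278 312 330 | 282 306 337 |
```

View pics/w2z.png

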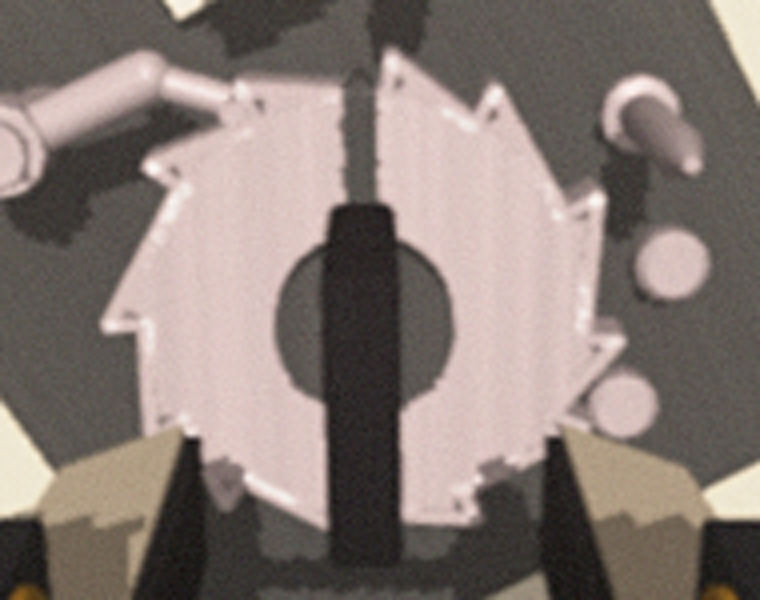

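Call:
step_arm:
  increments: "0 0 0 0 -1.5 18 0; 0 0 0 0 -1.5 36 0; 0 0 0 0 -1.5 53 0; 0 0 0 0 -1.5 53 0; 0 0 0 0 -1.5 53 0"

```text
time: 3.3
tool_pos: [503.1, -41.8, 88.7]
tcp_rot: [3.14, -0.0, 1.247]
contact_force: [-0.1, 0.1, -0.6]
grip_width: 45.8
```

```bash
python3 - <<'E'
from h import *
f,K,E,o=cam("wrist");print(o["time"],o["tool_pos"],o["tcp_rot"],o["grip_width"],o["contact_force"],o["moment"],o["joint_positions"])
cv2.imwrite("pics/w3.png",f)
E
```

```text
3.3 [503.05143082 -41.75403128  88.68190789] [ 3.13987454e+00 -5.50310945e-05  1.24676824e+00] 45.804929028027075 [-0.08601733  0.0970504  -0.64910406] [-0.04021034 -0.07576921  0.02737781] [-2.34689834e-01  4.96975230e-01  1.78538294e+00 -1.30223224e-04
  8.57518317e-01  8.94234192e-02]
```

View pics/w3.png

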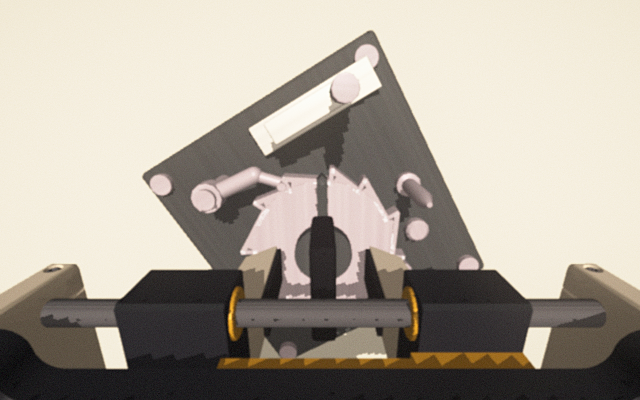

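The bar is centred between the fingers (col 322). Gripping now.

Call:
step_arm:
  increments: "0 0 0 0 0 0 -0.6; 0 0 0 0 0 0 -0.6; 0 0 0 0 0 0 -0.7; 0 0 0 0 0 0 -0.8; 0 0 0 0 0 0 -1; 0 0 0 0 0 0 -1; 0 0 0 0 0 0 -1"

```text
time: 4.22
tool_pos: [503.0, -41.8, 87.8]
tcp_rot: [3.14, 0.0, 1.247]
contact_force: [5.1, -2.2, -2.0]
grip_width: 11.8
```

```bash
python3 - <<'E'
from h import *
o=get_obs();print(o["time"],o["tool_pos"],o["tcp_rot"],o["grip_width"],o["contact_force"],o["moment"])
E
```

```text
4.225 [503.02934898 -41.78885963  87.82098421] [3.14014297e+00 4.80226044e-05 1.24680598e+00] 11.770558362257782 [ 5.13090943 -2.18141428 -2.01387064] [-0.25360371 -0.70955043  0.09730652]
```

Call:
step_arm:
  increments: "0 0 0.04 0 0 0 -1; 0 0 0.10 0 0 0 -1; 0 0 0.16 0 0 0 -1; 0 0 0.22 0 0 0 -1; 0 0 0.28 0 0 0 -1; 0 0 0.28 0 0 0 -1"

```text
time: 4.97
tool_pos: [503.0, -41.8, 87.8]
tcp_rot: [3.14, -0.0, 0.967]
contact_force: [4.2, -1.6, -2.6]
grip_width: 11.7
```

```bash
python3 - <<'E'
from h import *
f,K,E,o=cam("wrist");print(o["time"],o["tool_pos"],o["tcp_rot"],o["grip_width"],o["contact_force"],o["moment"],rel(o,o["tool_pos"]+o["contact_force"]))
cv2.imwrite("pics/w4.png",f)
E
```

```text
4.975 [503.00762013 -41.76340479  87.83100537] [ 3.14019179e+00 -3.34227723e-04  9.66641169e-01] 11.69596625268464 [ 4.20960295 -1.58870235 -2.60201179] [-0.26884565 -0.75209851  0.2182217 ] [1.0829928  4.36326831 2.60848879]
```

View pics/w4.png

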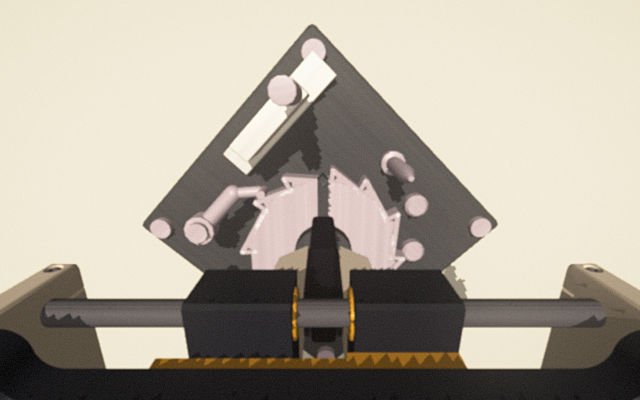

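Call:
step_arm:
  increments: "0 0 0.06 0 0 0 -1; 0 0 0.12 0 0 0 -1; 0 0 0.18 0 0 0 -1; 0 0 0.24 0 0 0 -1; 0 0 0.30 0 0 0 -1; 0 0 0.36 0 0 0 -1; 0 0 0.42 0 0 0 -1; 0 0 0.48 0 0 0 -1; 0 0 0.54 0 0 0 -1; 0 0 0.60 0 0 0 -1; 0 0 0.66 0 0 0 -1; 0 0 0.72 0 0 0 -1; 0 0 0.72 0 0 0 -1"

```text
time: 6.65
tool_pos: [502.9, -41.7, 87.8]
tcp_rot: [3.141, -0.001, 0.248]
contact_force: [4.4, -0.8, -3.2]
grip_width: 11.7
```

```bash
python3 - <<'E'
from h import *
f,K,E,o=cam("wrist");print(o["time"],o["tool_pos"],o["tcp_rot"],o["grip_width"],o["contact_force"],o["moment"],rel(o,o["tool_pos"]+o["contact_force"]))
cv2.imwrite("pics/w5.png",f)
E
```

```text
6.65 [502.94283877 -41.70920036  87.83190854] [ 3.14087049e+00 -1.07920774e-03  2.47631919e-01] 11.663685020052 [ 4.36566768 -0.82555429 -3.21785998] [-0.23290747 -0.72506913  0.20773289] [4.0266698  1.86810737 3.22355738]
```

View pics/w5.png

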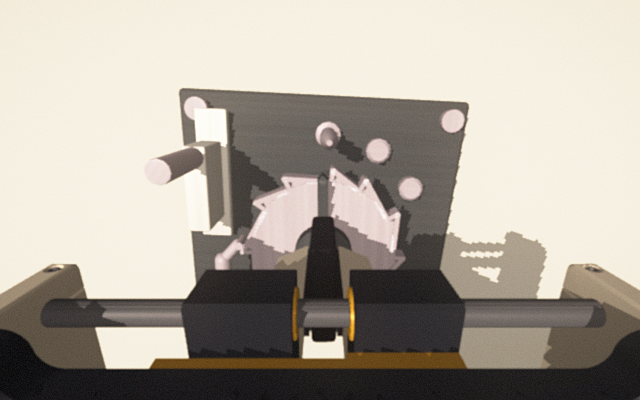

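Call:
step_arm:
  increments: "0 0 0.06 0 0 0 -1; 0 0 0.12 0 0 0 -1; 0 0 0.18 0 0 0 -1; 0 0 0.24 0 0 0 -1; 0 0 0.26 0 0 0 -1; 0 0 0.26 0 0 0 -1; 0 0 0.26 0 0 0 -1"

```text
time: 7.58
tool_pos: [502.9, -41.7, 87.8]
tcp_rot: [3.141, -0.001, -0.011]
contact_force: [5.2, -2.6, -2.6]
grip_width: 11.9
```

```bash
python3 - <<'E'
from h import *
for n in ["side","wrist"]:
    f,K,E,o=cam(n);cv2.imwrite(f"pics/{n}6.png",f)
    if n=="side": cv2.imwrite("pics/side6z.png",cv2.resize(f[190:290,300:420],None,fx=6,fy=6,interpolation=cv2.INTER_CUBIC))
print(o["time"],o["tool_pos"],o["tcp_rot"],o["grip_width"],o["contact_force"],o["moment"])
E
```

```text
7.625 [502.93192777 -41.66846685  87.81662347] [ 3.14121116e+00 -1.17196015e-03 -1.14721246e-02] 11.819476569622944 [ 4.46225513 -1.87932905 -2.09874085] [-0.18946732 -0.75710549  0.2042856 ]
```

View pics/side6z.png

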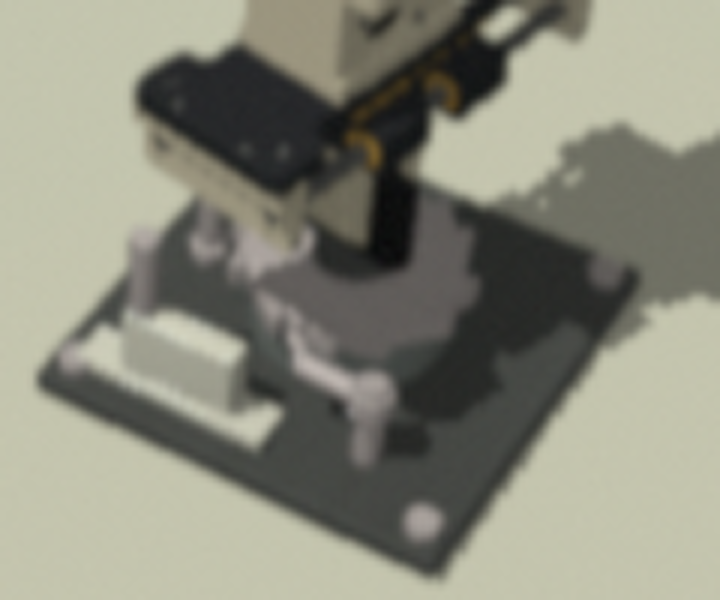

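View pics/wrist6.png

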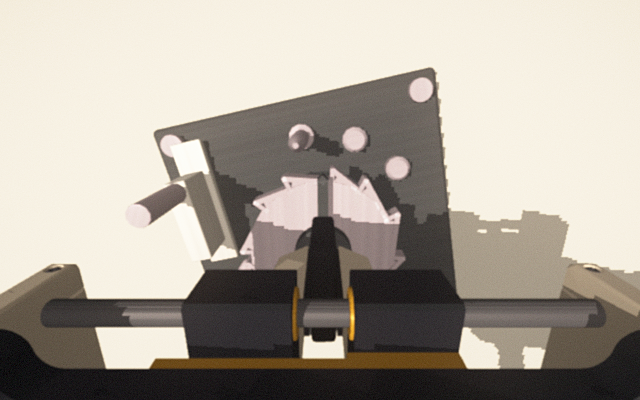

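Call:
step_arm:
  increments: "0 0 -0.02 0 0 0 -1; 0 0 -0.04 0 0 0 -1; 0 0 -0.05 0 0 0 -1; 0 0 -0.05 0 0 0 -1"

```text
time: 8.18
tool_pos: [502.9, -41.7, 87.8]
tcp_rot: [3.141, -0.001, 0.039]
contact_force: [5.4, -1.7, -2.1]
grip_width: 11.9
```

```bash
cat > t.py <<'E'
from h import *
o=get_obs();print(round(o["time"],2),o["tcp_rot"].round(4),np.degrees(o["tcp_rot"][2]).round(2),round(o["grip_width"],2),o["contact_force"].round(2),o["moment"].round(3))
E
python3 t.py
```

```text
8.18 [ 3.1411e+00 -1.2000e-03  3.8600e-02] 2.21 11.91 [ 5.42 -1.74 -2.06] [-0.198 -0.744  0.168]
```

Call:
step_arm:
  increments: "0 0 -0.01 0 0 0 -1; 0 0 -0.02 0 0 0 -1; 0 0 -0.02 0 0 0 -1"

```text
time: 8.55
tool_pos: [502.9, -41.7, 87.8]
tcp_rot: [3.141, -0.001, 0.059]
contact_force: [4.5, -1.4, -1.7]
grip_width: 11.7
```

```bash
python3 t.py
```

```text
8.55 [ 3.1411e+00 -1.2000e-03  5.8600e-02] 3.36 11.69 [ 4.45 -1.4  -1.72] [-0.179 -0.715  0.209]
```

Call:
step_arm:
  increments: "0 0 -0.01 0 0 0 -1; 0 0 -0.015 0 0 0 -1; 0 0 -0.015 0 0 0 -1"

```text
time: 8.93
tool_pos: [502.9, -41.7, 87.8]
tcp_rot: [3.141, -0.001, 0.073]
contact_force: [4.6, -1.6, -2.0]
grip_width: 11.6
```

```bash
python3 t.py
```

```text
8.93 [ 3.1411e+00 -1.2000e-03  7.3500e-02] 4.21 11.63 [ 4.59 -1.55 -1.97] [-0.143 -0.677  0.191]
```

Call:
step_arm:
  increments: "0 0 -0.01 0 0 0 -1; 0 0 -0.015 0 0 0 -1; 0 0 -0.015 0 0 0 -1"

```text
time: 9.3
tool_pos: [502.9, -41.7, 87.9]
tcp_rot: [3.141, -0.001, 0.088]
contact_force: [5.2, -2.2, -2.1]
grip_width: 12.1
```

```bash
python3 t.py
```

```text
9.3 [ 3.1411e+00 -1.2000e-03  8.8400e-02] 5.07 12.11 [ 5.23 -2.22 -2.08] [-0.175 -0.706  0.171]
```

Call:
step_arm:
  increments: "0 0 -0.01 0 0 0 -1; 0 0 -0.015 0 0 0 -1; 0 0 -0.015 0 0 0 -1"

```text
time: 9.68
tool_pos: [503.0, -41.7, 87.8]
tcp_rot: [3.141, -0.001, 0.103]
contact_force: [5.1, -1.9, -2.1]
grip_width: 11.9
```

```bash
python3 t.py
```

```text
9.68 [ 3.141e+00 -1.200e-03  1.035e-01] 5.93 11.92 [ 5.1  -1.85 -2.12] [-0.212 -0.683  0.206]
```

Call:
step_arm:
  increments: "0 0 -0.01 0 0 0 -1; 0 0 -0.015 0 0 0 -1; 0 0 -0.015 0 0 0 -1"

```text
time: 10.05
tool_pos: [502.9, -41.7, 87.8]
tcp_rot: [3.141, -0.001, 0.118]
contact_force: [4.7, -1.2, -1.9]
grip_width: 11.5
```

```bash
python3 t.py
```

```text
10.05 [ 3.1411e+00 -1.1000e-03  1.1830e-01] 6.78 11.47 [ 4.73 -1.15 -1.91] [-0.212 -0.701  0.09 ]
```

Call:
step_arm:
  increments: "0 0 -0.01 0 0 0 -1; 0 0 -0.015 0 0 0 -1; 0 0 -0.015 0 0 0 -1"

```text
time: 10.42
tool_pos: [503.0, -41.7, 87.8]
tcp_rot: [3.141, -0.001, 0.133]
contact_force: [5.6, -1.5, -1.1]
grip_width: 11.7
```

```bash
python3 t.py;python3 - <<'E'
from h import *
for n in ["side","wrist"]:
    f,K,E,o=cam(n);cv2.imwrite(f"pics/{n}7.png",f)
    if n=="side": cv2.imwrite("pics/side7z.png",cv2.resize(f[215:275,330:385],None,fx=10,fy=10,interpolation=cv2.INTER_CUBIC))
E
```

```text
10.43 [ 3.1412e+00 -1.3000e-03  1.3260e-01] 7.6 11.7 [ 5.58 -1.48 -1.15] [-0.21  -0.67  -0.099]
```

View pics/side7z.png

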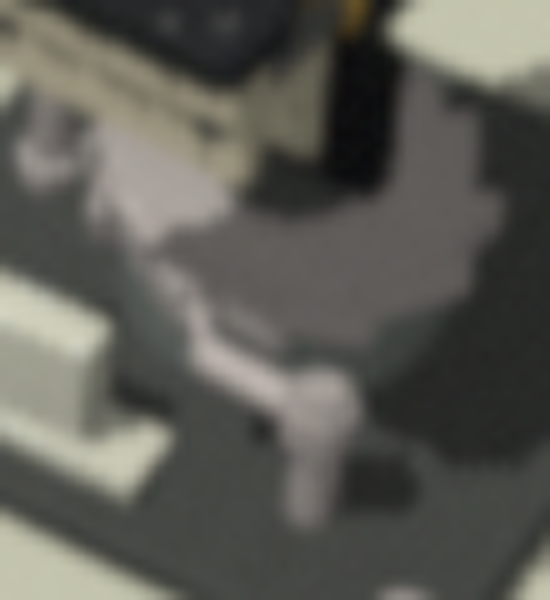

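View pics/wrist7.png

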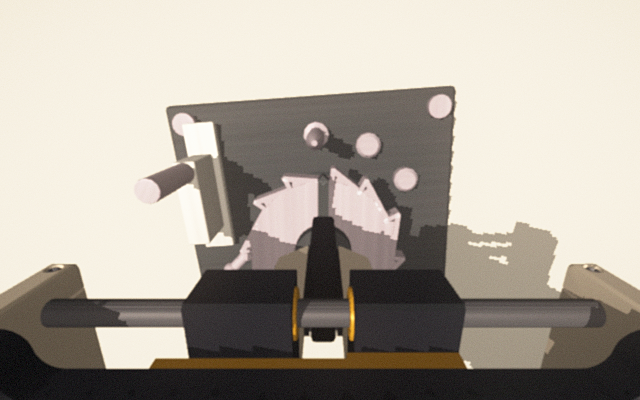

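Torque fell from 0.2 through 0.09 to -0.1 N·m at about 7°, so the pawl has caught. I take out the slight over-push, then open.

Call:
step_arm:
  increments: "0 0 0.008 0 0 0 -1; 0 0 0.008 0 0 0 -1"

```text
time: 10.78
tool_pos: [503.0, -41.7, 87.8]
tcp_rot: [3.141, -0.001, 0.125]
contact_force: [5.1, -1.6, -3.2]
grip_width: 11.6
```

```bash
python3 t.py
```

```text
10.78 [ 3.1412e+00 -1.2000e-03  1.2490e-01] 7.16 11.64 [ 5.08 -1.63 -3.16] [-0.161 -0.678  0.096]
```

Call:
step_arm:
  increments: "0 0 -0.004 0 0 0 -1; 0 0 -0.004 0 0 0 -1; 0 0 -0.004 0 0 0 -0.6; 0 0 -0.004 0 0 0 0; 0 0 -0.004 0 0 0 0; 0 0 -0.004 0 0 0 0; 0 0 -0.004 0 0 0 0"

```text
time: 11.65
tool_pos: [502.4, -41.5, 87.7]
tcp_rot: [3.142, 0.0, 0.128]
contact_force: [1.0, -0.9, -0.0]
grip_width: 45.5
```

```bash
python3 t.py;python3 - <<'E'
from h import *
f,K,E,o=cam("wrist");cv2.imwrite(f"pics/wrist8.png",f)
E
```

```text
11.65 [3.1416e+00 2.0000e-04 1.2790e-01] 7.33 45.54 [ 0.97 -0.88 -0.04] [ 0.066  0.023 -0.007]
```

View pics/wrist8.png

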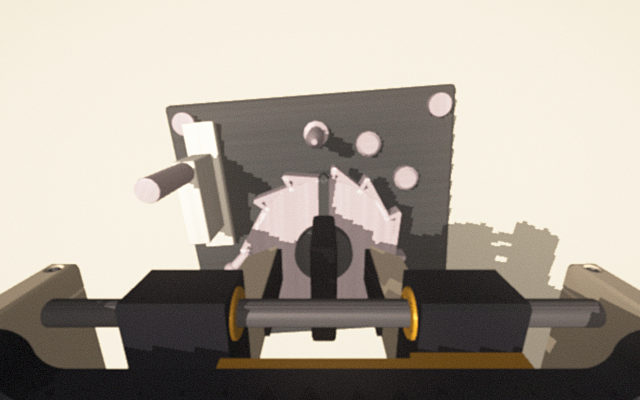

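Wheel stayed put on release. Rising for a clear look.

Call:
step_arm:
  increments: "0 0 0 0 0 -40 0; 0 0 0 -5 0 -80 0; 0 0 0 -12 0 -120 0; 0 0 0 -15 0 -132 0; 0 0 0 -15 0 -132 0; 0 0 0 -15 0 -132 0"

```text
time: 12.45
tool_pos: [487.0, -43.3, 218.2]
tcp_rot: [-3.141, 0.002, 0.128]
contact_force: [-0.2, 0.0, 0.4]
grip_width: 45.8
```

```bash
python3 t.py;python3 - <<'E'
from h import *
f,K,E,o=cam("wrist");print(o["tool_pos"]);cv2.imwrite(f"pics/wrist9.png",cv2.resize(f[40:270,200:450],None,fx=2.6,fy=2.6,interpolation=cv2.INTER_CUBIC))
E
```

```text
12.45 [-3.1407e+00  2.5000e-03  1.2780e-01] 7.32 45.84 [-0.24  0.04  0.44] [ 0.039 -0.02   0.011]
[486.95909216 -43.290312   218.23053491]
```

View pics/wrist9.png

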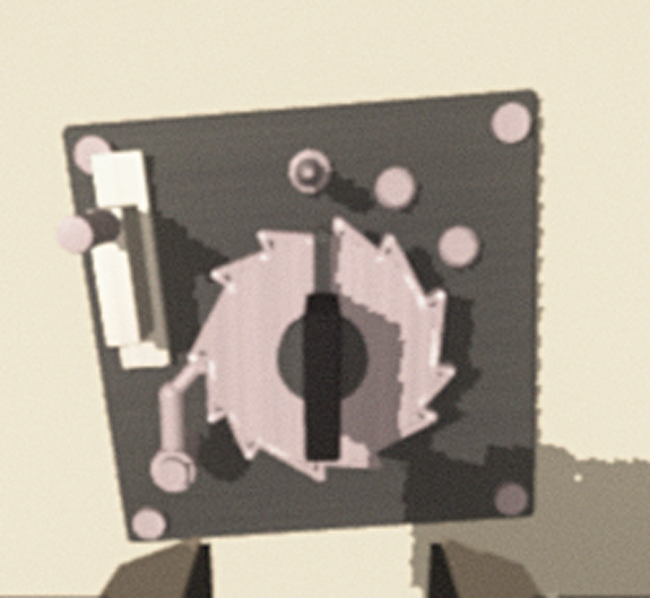

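```bash
python3 - <<'E'
from h import *
f,K,E,o=cam("wrist");W=np.linalg.inv(E)
q=lambda x,y:(x/2.6+200,y/2.6+40)
for dz in (0,5.2):
    W2=W.copy();W2[2,3]+=dz;E2=np.linalg.inv(W2);P=lambda x,y,h:ray(K,E2,q(x,y),h)
    pin=P(75,234,89);post=P(308,173,62);pt=P(323,236,52);piv=P(172,470,49);tip=P(197,366,49);c=P(322,383,99)
    print(dz,"pin",pin,"post",post,"pointer",pt,np.hypot(*(post-pt)[:2]),"piv",piv,"tip",tip,"knob",c, "bolts yaw",)
    A=np.array([502.8,-42.3]);a=np.radians(11.5);M=np.array([[np.cos(a),np.sin(a)],[-np.sin(a),np.cos(a)]])
    for n,v in [("pin",pin),("piv",piv),("post",post),("ptr",pt),("tip",tip)]:print(n,(M@(v[:2]-A)).round(1),np.hypot(*(v[:2]-A)).round(1))
    print("pin in tool",rel(o,pin))
E
```

```text
0 pin [540.44954266  40.78878269  89.        ] post [567.41172793 -29.10824448  62.        ] pointer [546.63654335 -36.95026308  52.        ] 22.205980052280985 piv [449.29996743  10.59898842  49.        ] tip [492.60860756   4.21006091  49.        ] knob [505.09852656 -41.81266519  99.        ] bolts yaw
pin [53.5 73.9] 91.2
piv [-41.9  62.5] 75.2
post [65.9  0. ] 65.9
ptr [44.  -3.5] 44.2
tip [-0.7 47.6] 47.6
pin in tool [ 64.07774362 -76.47080722 129.0617837 ]
5.2 pin [539.83341954  42.21940124  89.        ] post [567.33096746 -29.05014848  62.        ] pointer [546.20186117 -37.02868593  52.        ] 22.5853092140095 piv [447.21523391  11.32947236  49.        ] tip [491.25993927   4.83195988  49.        ] knob [503.74014637 -42.00427218  99.        ] bolts yaw
pin [53.1 75.4] 92.3
piv [-43.8  63.6] 77.2
post [65.9  0.1] 65.9
ptr [43.6 -3.5] 43.7
tip [-1.9 48.5] 48.5
pin in tool [ 63.6489215  -77.96826574 129.06437386]
```

Geometry agrees with the given numbers (pivot (-42,62.5), post radius 65.9, pawl tip 47.6 mm; pointer about 4° from the post). The knob is released with the keeper open, so I go to the pin at (540,41).

Call:
step_arm:
  increments: "0 0 -0.073 32 -38 0 0; 0 0 -0.073 64 -76.5 10 0; 0 0 -0.073 64 -76.5 50 0; 0 0 -0.073 64 -76.5 85 0; 0 0 -0.073 64 -76.5 85 0; 0 0 -0.073 64 -76.5 85 0"

```text
time: 13.3
tool_pos: [541.9, 40.5, 135.4]
tcp_rot: [3.141, -0.001, 0.201]
contact_force: [-0.1, -0.1, 0.2]
grip_width: 46.1
```

```bash
python3 t.py;python3 - <<'E'
from h import *
f,K,E,o=cam("wrist");print(o["tool_pos"]);cv2.imwrite(f"pics/wrist10.png",f)
E
```

```text
13.3 [ 3.1413e+00 -8.0000e-04  2.0060e-01] 11.49 46.15 [-0.12 -0.12  0.2 ] [-0.002 -0.05  -0.007]
[541.88050144  40.45508959 135.42173607]
```

View pics/wrist10.png

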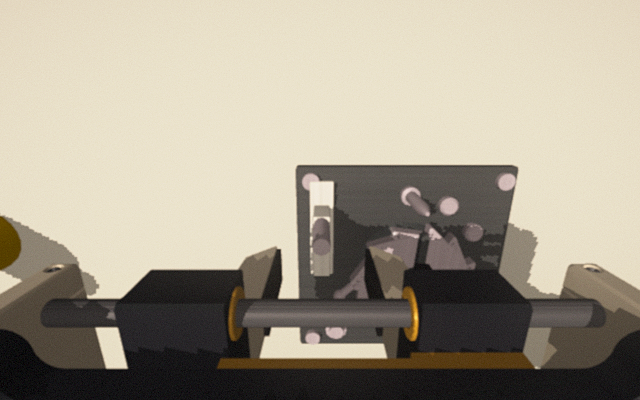

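The pin (321,240) is centred between the fingers (280, 367). Descend and pinch.

Call:
step_arm:
  increments: "0 0 0 -1 0 25 0; 0 0 0 -1 0 52 0; 0 0 0 -1 0 52 0; 0 0 0 -1 0 52 -0.6; 0 0 0 -1 0 52 -1; 0 0 0 -1 0 52 -1; 0 0 0 -1 0 52 -1; 0 0 0 -1 0 52 -1"

```text
time: 14.35
tool_pos: [540.4, 41.1, 83.2]
tcp_rot: [-3.141, -0.001, 0.201]
contact_force: [-1.1, 4.9, 3.0]
grip_width: 11.1
```

```bash
python3 t.py
```

```text
14.35 [-3.1407e+00 -8.0000e-04  2.0060e-01] 11.49 11.14 [-1.13  4.95  2.99] [0.952 0.178 0.054]
```

Call:
step_arm:
  increments: "0 0 0 -4 0 0 -1; 0 0 0 -8 0 0 -1; 0 0 0 -12 0 0 -1; 0 0 0 -16 0 0 -1; 0 0 0 -20 0 0 -1; 0 0 0 -24 0 0 -1; 0 0 0 -24 0 0 -1"

```text
time: 15.22
tool_pos: [516.7, 36.3, 83.2]
tcp_rot: [-3.141, -0.001, 0.201]
contact_force: [-1.5, 5.1, 4.5]
grip_width: 11.0
```

```bash
python3 t.py
```

```text
15.22 [-3.1409e+00 -8.0000e-04  2.0070e-01] 11.5 10.99 [-1.52  5.12  4.47] [ 0.934  0.211 -0.015]
```

Call:
step_arm:
  increments: "0 0 0 -1 0 0 -1; 0 0 0 -2 0 0 -1; 0 0 0 -3 0 0 -1; 0 0 0 -3 0 0 -1"

```text
time: 15.72
tool_pos: [514.2, 35.8, 83.2]
tcp_rot: [-3.141, -0.001, 0.201]
contact_force: [0.1, 6.6, 4.0]
grip_width: 11.0
```

```bash
python3 t.py
```

```text
15.72 [-3.1409e+00 -1.4000e-03  2.0070e-01] 11.5 11.0 [0.13 6.58 3.97] [1.044 0.087 0.011]
```

Call:
step_arm:
  increments: "0 0 0 -1 0 0 -1; 0 0 0 -2 0 0 -1; 0 0 0 -2 0 0 -1"

```text
time: 16.1
tool_pos: [512.7, 35.4, 83.2]
tcp_rot: [-3.141, -0.002, 0.201]
contact_force: [0.7, 6.1, 2.4]
grip_width: 11.2
```

```bash
python3 t.py
```

```text
16.1 [-3.1409e+00 -2.4000e-03  2.0060e-01] 11.49 11.22 [0.72 6.11 2.38] [ 1.122 -0.227  0.05 ]
```

Call:
step_arm:
  increments: "0 0 0 -1 0 0 -1; 0 0 0 -1.5 0 0 -1; 0 0 0 -1.5 0 0 -1"

```text
time: 16.48
tool_pos: [512.4, 35.3, 83.3]
tcp_rot: [-3.141, -0.005, 0.2]
contact_force: [5.9, 7.5, -0.1]
grip_width: 11.3
```

```bash
python3 t.py
```

```text
16.48 [-3.1412 -0.0052  0.2004] 11.48 11.34 [ 5.86  7.45 -0.06] [ 1.42  -0.885  0.055]
```

The tool stopped at 512.4 after 28.6 mm of travel and the reaction rose by 6 N, which is the end stop. Opening and rising.

Call:
step_arm:
  increments: "0 0 0 0 0 0 -0.6; 0 0 0 0 0 0 0; 0 0 0 0 0 0 0; 0 0 0 0 0 0 0; 0 0 0 0 0 -30 0; 0 0 0 0 0 -70 0; 0 0 0 0 40 -110 0; 0 0 0 -20 75 -135 0; 0 0 0 -40 75 -135 0; 0 0 0 -40 75 -135 0; 0 0 0 -40 75 -135 0"

```text
time: 17.85
tool_pos: [486.5, -47.0, 217.6]
tcp_rot: [3.142, -0.0, 0.201]
contact_force: [0.2, -0.2, 0.1]
grip_width: 45.7
```

```bash
python3 t.py;python3 - <<'E'
from h import *
f,K,E,o=cam("wrist");print(o["tool_pos"]);cv2.imwrite(f"pics/wrist11.png",cv2.resize(f[0:270,160:480],None,fx=2.2,fy=2.2,interpolation=cv2.INTER_CUBIC))
E
```

```text
17.85 [ 3.1416e+00 -2.0000e-04  2.0090e-01] 11.51 45.72 [ 0.21 -0.22  0.09] [-0.018 -0.026 -0.063]
[486.53420572 -46.95527559 217.58493587]
```

View pics/wrist11.png

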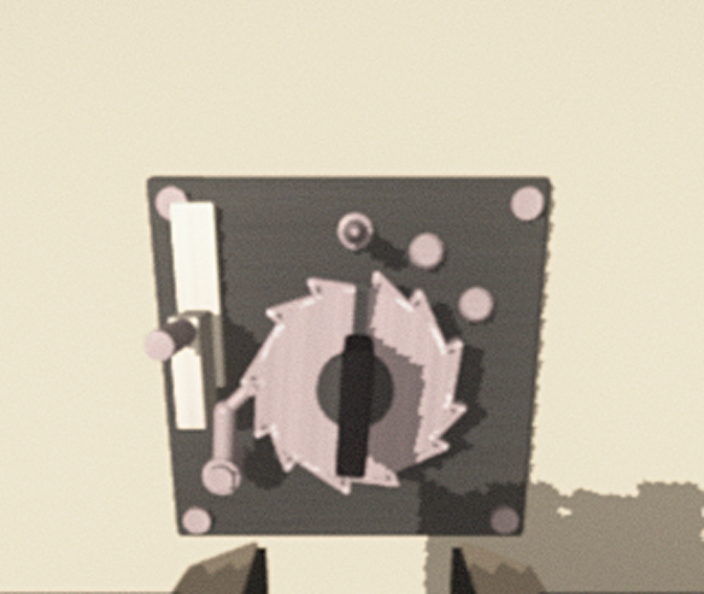

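```bash
python3 - <<'E'
from h import *
f,K,E,o=cam("wrist")
A=np.array([502.8,-42.3]);a=np.radians(11.5);M=np.array([[np.cos(a),np.sin(a)],[-np.sin(a),np.cos(a)]])
for n,x,y,h in [("pin",159,346,89),("tip",250,384,49),("post",355,231,62),("ptr",363,290,52),("piv",220,477,49)]:
    v=M@(ray(K,E,(x/2.2+160,y/2.2),h)[:2]-A);print(n,v.round(1),np.hypot(*v).round(1))
E
```

```text
pin [25.1 74.3] 78.5
tip [ 1.7 46.8] 46.8
post [66.5 -0. ] 66.5
ptr [42.7 -3.3] 42.9
piv [-42.3  62.8] 75.7
```

```bash
python3 -c "
from plant import *
print(close_job())"
```

```text
the job is handed in; nothing more can be done
None
```

The reel is wound two teeth clockwise (about 66°), the pawl is caught at the tall post, and the keeper is home. I wound it in a single grip and handed the job in at about 18 s of the 67 s allowed. No verdict was reported.

- **Winding:** I went a few degrees past the tooth, then eased back until the torque in the hand fell from about 0.2 N·m to near zero at 7°. While feeling for that point, the hand briefly pushed about 0.1 N·m counter-clockwise, under the 0.4 N·m limit. The wheel did not move when I opened the fingers.
- **Keeper:** With the knob released, I pinched the pin and slid it 28.6 mm to its end stop, where the reaction rose by about 6 N. I then let go and withdrew.

Last checks from the wrist camera:

| Check | Measured | Needed |
|---|---|---|
| Keeper pin position in the reel's frame (mm) | (25.1, 74.3), about 29.9 mm travel | over 27 mm travel |
| Pawl tip from the wheel's axis | about 47 mm | under 50.5 mm |
| Pointer off the post | about 4° | rests within 6° at the right tooth |
| Force on the tool | about 0.3 N, gripper clear of everything | touching nothing |

- **Disagreement:** the pointer tip showed at a radius of 43–44 mm instead of 48, probably because I misjudged its dark end in the image. Taken as seen, the tips are 22–24 mm apart, against the 24 mm limit; with the stated 48 mm radius the gap is about 18.6 mm.
- **Not measured:** I could not read the force on the pawl directly. I inferred that it carries the spring from the torque drop and from the wheel staying put.
- **Other objects:** the bottle, jar and wrench were never approached. I did not check them again at the end.

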